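# Fit the cleaning hatch into an insect hotel

### The job

Fit the loose plywood hatch into the insect hotel: tilt it, tuck one end under the deep green lip, bring the other end down past the yellow lip until the hatch lies flat on the ledges inside, then slide it under the yellow lip until it is fully home against that end, and let go. The hatch is longer than the opening, so work gently by feel: never force it against the hotel, set it down on the ledges before letting go rather than dropping it, and leave the other things on the table alone.

Things in the scene. Friction and masses are not known exactly. Their poses are not given: they have to be found in the camera images.
- hotel: insect hotel: wooden box on its back, open at the top, fixed to the table, 262 long (x) x 158 wide x 84 mm tall (side walls 76). Origin on the table under the centre of the opening, x towards the yellow end, z up. Inner end walls at x = -129 (green end) and +105 mm (yellow end), inner side walls at y = -65 and +65 mm. Under each lip a wooden ledge runs across to carry the hatch. Log slices on its floor, none above 24 mm
- deep_lip (a point): middle of the inner top edge of the wide green DEEP lip, hotel x = -95 mm, top 84 mm above the table; axes as the hotel. The lip is 8 mm thick (underside at 76 mm) and covers x from the end wall at -129 to -95 mm. The ledge below it spans x from -129 to -85 mm. The opening between the two lips is 190 mm long, shorter than the hatch
- shallow_lip (a point): middle of the inner top edge of the narrow yellow SHALLOW lip, hotel x = +95 mm, 84 mm above the table; axes as the hotel. 8 mm thick, covers x from +95 to the end wall at +105 mm; the ledge below it spans x from +72 to +105 mm. Both ledge tops are equally high, but differ from box to box, anywhere from 32 to 56 mm above the table, and are not measured: feel for them
- hatch_grip (a point): centre of the hatch's red grip block, 26 mm above the hatch's underside. Hatch: loose plywood panel 210 (x) x 120 (y) x 6 mm, 0.15 to 0.27 kg, the same either way round, z up on the grip side. The block stands on the panel's middle: 18 mm thick (along x), 64 mm long (along y), from 6 to 46 mm above the underside. Axes are the hatch's. It starts flat on the table
- hatch_end1 (a point): middle of the hatch's end edge at its x = -105 mm, half-way through the thickness (3 mm above the underside); axes as the hatch
- hatch_end2 (a point): middle of the hatch's other end edge, at its x = +105 mm, half-way through the thickness; axes as the hatch
- glue: white glue bottle, 52 mm across, 150 mm tall; origin on its axis at the underside; a bystander
- mug: blue mug, 80 mm across, 90 mm tall; origin on its axis at the underside; a bystander
- log1: sawn log slice, 60 mm across, 30 mm tall; origin on its axis at the underside; a bystander
- log2: dark sawn log slice, 44 mm across, 45 mm tall; origin on its axis at the underside; a bystander
- driver: yellow-handled screwdriver lying on the table; origin at the middle of its underside; a bystander
- drillbox: flat blue plastic drill-bit case, 90 x 140 x 35 mm; origin at the middle of its underside; a bystander

How it is judged:
By the outcome, as a careful person would: the job done as asked, in the order asked, and still so for the second after the job is handed in, with the robot touching nothing.
It also fails if it takes over 61 s, if anything falls off the work surface, if the arm or the gripper's body presses on something with over 40 N, if the wrist force passes 120 N, or if a joint passes its speed limit or range.

### The arm

A 6-joint arm with a two-finger parallel gripper is mounted at the origin on the work surface. World frame = base frame: x ahead of the robot, y to its left, z up, the work surface at z = 0. Lengths are in m, angles in rad, forces in N, time in s.
With the tool pointing down it reaches from about 0.225 to 0.725 m from the base axis. Payload 3.1 kg.
Tool frame: the origin (TCP) lies at the centre of the arm's flange, where the gripper is bolted on; the fingertips stand 173 mm ahead of it and the grasp point (between the pads) lies 155 mm ahead of it (manip.tip_extent is the distance from the TCP to the fingertips, in m); z points along the fingers, y is the line along which they close (so a half turn about z gives the same grasp; the last joint's range is limited). The gripper opens to 85 mm and grips with 20 to 120 N. Pads are 22 mm wide; open, the fingers measure 114 mm over their backs; the gripper's body (76 mm by 85 mm) begins 54 mm behind the grasp point. The pads swing forward as they close: fully open they stand 13 mm farther back than shut.
Start: joints at [1.118, 0.048, 0.099, 1.622, 0, 1.443], TCP at [0.168, 0.498, 0.405] pointing down, gripper open.
Joint ranges: [-2.91, 2.91], [-0.99, 1.94], [-1.21, 1.42], [-2.12, 2.29], [-1.49, 1.47], [-3.14, 3.14]. Speed limits (rad/s): [2.79, 2.79, 3.14, 3.14, 3.14, 3.14].

### API

Orientations are given as a rotation vector (axis times angle).
In Python, from station import sensors, imaging, job_done, trace, manip gives the robot as it stands.
- The arm moves only by the shell command python3 -m inch 'ROWS' [FORCE]. ROWS is JSON, a list of rows, each a list of 3 entries, a list of its own where there are three numbers: the shift along the tool's x, y, z normalised to -1 to 1, where 1 is 1 m, then the turn, a rotation vector about the tool's x, y, z normalised to -1 to 1, where 1 is 0.5 rad, then the closure, from 0 (fully open) to 1 (shut). In form: [[[tx, ty, tz], [ax, ay, az], grip], ...]. A call has exactly 8 rows; each row is the pose to reach, as a shift and turn from the pose commanded when the call began, along the tool's axes at that moment; what a row does not reach only later rows make up. A row lasts 1/12 s, in which the tool goes at most 41.7 mm and 7.16 degrees, less where a joint would pass 70% of its speed; a pose out of reach is approached as far as the arm can. A call with a number of a shift or a turn outside -1 to 1 is refused whole. A call with a gripper value outside its range is refused whole. The fingers move at their own pace and stop on an object; FORCE is the grip in N (left out, the last holds). Time passes only in rows, so rows that repeat a pose let the fingers close, or fill a call up. It gives the time, the measured TCP pose, the force, the opening and the grip force at its end, in the units of the state.
- sensors.sense(): the state, without advancing time (a new reading comes with each control period).
- imaging.grab_frame(name): name is "scene" or "top" or "wrist"; returns a dict with "pixels" (420x560x3 uint8, red, green, blue), "fovy" (degrees; the focal length in pixels is half the picture's height over the tangent of half this angle, whatever the lens; pixels are square), "cx", "cy" (the principal point, pixels), "rvec" (rotation vector, rad) and "tvec" (3), from world to camera coordinates, as OpenCV has them. Camera axes: x right, y down, z forward; pixel columns grow to the right and rows downward; lengths in m; the calibration is good to about 2 mm. A picture is of the moment at which its call begins. There is no depth.
- job_done(): hands the job in; it is judged then, once.
Trained networks look in a picture, given as the dict that the camera call returned (one of the last four; its "shot" number tells which), for a name from the list of things; names that differ only in an ending like _2 or _b are one class to them, and where a whole thing is asked for, a point or a joint stands for the part that bears it (a point fixed in the world has none). Each returns a list of dicts, best first, with "conf" (0 to 1); they miss things now and then, are a little off and sometimes report something else, mostly with a low value. They report only what shows in the picture. A call takes as long as a camera call.
- trace(name, picture): "pixels" (420x560 bool, what is visible of it) and "uv" ([column, row] in pixels, amid what is visible of it).
The state is a dict: "t": time; "joints": joint angles; "joint_velocities": joint speeds; "tau": joint torques, N m; "tool_pos": TCP position; "eef_rot": TCP orientation; "wrist_force": force on the tool from outside, world axes, zero at the start; "wrist_torque": the same for the moment, N m; "finger_gap": finger opening in m; "gripper_force": force on a finger pad.
Only numpy, scipy, OpenCV 4.12 (cv2) and the standard library are available. Lean on these libraries where they do the work, as an engineer would, in place of code of your own. Each camera call takes 0.05 s, during which the arm holds its last target. There are 200 camera calls.

## Working session

There is one attempt and no reset: what is moved stays moved. The work goes in short steps, Python scripts to look and compute and a shell command to move; the robot and the scene stay as the last step left them, time stands still between calls to the robot, and variables do not carry over. Pictures are saved under pics/ and viewed, at most 10 in all, crops included, and the job is handed in when it is done.

```bash
ls; mkdir -p pics
cat > h.py <<'E'
import numpy as np,cv2
from scipy.spatial.transform import Rotation as R
from station import sensors, imaging, job_done, trace, manip
def K(p):
    f=p["pixels"].shape[0]/2/np.tan(np.radians(p["fovy"])/2)
    return np.array([[f,0,p["cx"]],[0,f,p["cy"]],[0,0,1]])
def back(p,uv,z):
    Rm=R.from_rotvec(np.ravel(p["rvec"])).as_matrix();t=np.ravel(p["tvec"])
    c=-Rm.T@t
    d=Rm.T@np.linalg.inv(K(p))@np.array([uv[0],uv[1],1.])
    return c+d*(z-c[2])/d[2]
def proj(p,X):
    Rm=R.from_rotvec(np.ravel(p["rvec"])).as_matrix();t=np.ravel(p["tvec"])
    q=K(p)@(Rm@np.asarray(X,float)+t);return q[:2]/q[2]
def save(p,n): cv2.imwrite("pics/"+n+".png",cv2.cvtColor(p["pixels"],cv2.COLOR_RGB2BGR))
E
python3 - <<'E'
from h import *
s=sensors.sense();print(s)
for n in("top","scene"):
    p=imaging.grab_frame(n);save(p,n)
    print(n,p["fovy"],p["cx"],p["cy"],p["rvec"],p["tvec"])
    for name,z in(("hotel",.084),("deep_lip",.084),("shallow_lip",.084),("hatch_grip",.026),("hatch_end1",.003),("hatch_end2",.003),("glue",.1),("mug",.09),("log1",.03),("log2",.045),("driver",.02),("drillbox",.035)):
        r=trace(name,p)
        for q in r[:2]: print(name,round(q["conf"],2),np.round(q["uv"],1),back(p,q["uv"],z).round(3),q["pixels"].sum())
E
```

```text
pics
{'t': 0.0, 'joints': array([ 1.11820576e+00,  4.87300006e-02,  9.75800178e-02,  1.62198200e+00,
       -4.44146949e-05,  1.44300220e+00]), 'joint_velocities': array([ 1.07887643e-04, -1.27181679e-03, -3.85545957e-04,  2.35550534e-03,
       -8.91286492e-05, -3.33429194e-04]), 'tau': array([ 8.30951431e-04, -3.38779950e+01,  3.20015609e+01,  2.02326325e-02,
        9.43551959e-05,  2.09638387e-06]), 'tool_pos': array([0.16745923, 0.49735719, 0.40351853]), 'eef_rot': array([-0.50784788, -3.09963725,  0.00353469]), 'wrist_force': array([ 0.42365017,  0.12566491, -0.28462373]), 'wrist_torque': array([-0.00642678, -0.01587057,  0.05978007]), 'gripper_force': 0.0, 'finger_gap': 0.08536449523415741}
top 42.207595402661376 274.16636444607104 208.07893441749428 [ 2.11862196 -2.15016374  0.1808121 ] [0.02340123 0.5913998  1.30059471]
hotel 0.84 [208.7 231.3] [0.532 0.173 0.084] 7281
deep_lip 0.76 [211.9 233.3] [0.527 0.165 0.084] 7374
shallow_lip 0.81 [208.8 232.1] [0.53  0.172 0.084] 7321
shallow_lip 0.3 [345.8 242.3] [ 0.5   -0.155  0.084] 3935
hatch_grip 0.81 [347.9 238.5] [ 0.516 -0.1
[... 995 characters left out ...]
04  0.084] 227
shallow_lip 0.67 [322.3 208. ] [0.6   0.155 0.084] 4813
hatch_grip 0.76 [205.2 221.2] [ 0.542 -0.173  0.026] 2208
hatch_end1 0.78 [207.4 222.1] [ 0.524 -0.168  0.003] 2177
hatch_end2 0.78 [207.4 222.1] [ 0.524 -0.168  0.003] 2177
glue 0.92 [408.3 214.5] [0.676 0.372 0.1  ] 775
mug 0.89 [397.4 173.7] [0.503 0.401 0.09 ] 961
log1 0.86 [132.3 216.8] [ 0.493 -0.381  0.03 ] 388
log1 0.71 [264.  203.7] [0.503 0.003 0.03 ] 280
log2 0.86 [132.3 216.8] [ 0.509 -0.377  0.045] 388
log2 0.71 [264.  203.7] [0.517 0.002 0.045] 280
driver 0.87 [240.3 298.8] [ 0.818 -0.099  0.02 ] 444
driver 0.58 [114.6 257. ] [ 0.629 -0.423  0.02 ] 1813
drillbox 0.91 [115.7 259.7] [ 0.652 -0.415  0.035] 1705
```

Run:
```python
import cv2
i=cv2.imread("pics/top.png");c=i[110:340,90:490];cv2.imwrite("pics/topc.png",cv2.resize(c,None,fx=2,fy=2,interpolation=cv2.INTER_CUBIC))
```

```text
(no output)
```

View pics/topc.png

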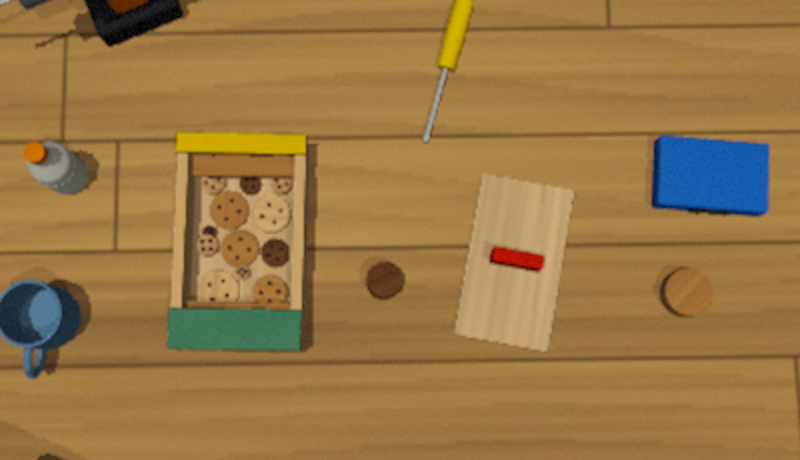

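```bash
cat > fit.py <<'E'
from h import *
from scipy.optimize import minimize
def box(x0,x1,y0,y1,z0,z1): return np.array([[x,y,z] for x in(x0,x1) for y in(y0,y1) for z in(z0,z1)])
GREEN=box(-.143,-.095,-.079,.079,.0,.084);YEL=box(.095,.119,-.079,.079,.076,.084)
GREEN=box(-.143,-.095,-.079,.079,.076,.084)
RED=box(-.009,.009,-.032,.032,.006,.046);PAN=box(-.105,.105,-.06,.06,0,.006)
def place(b,q): 
    c,s=np.cos(q[2]),np.sin(q[2]);return b@np.array([[c,s,0],[-s,c,0],[0,0,1]])+[q[0],q[1],0]
def hull(p,b,q,S=4):
    h=cv2.convexHull(np.array([proj(p,X) for X in place(b,q)],np.float32))
    m=np.zeros((420*S//1,560*S),np.uint8);cv2.fillConvexPoly(m,np.round((h+.5)*S*16-8).astype(np.int32),255,shift=4)
    return cv2.resize(m,(560,420),interpolation=cv2.INTER_AREA)/255.
def mask(p,col):
    hsv=cv2.cvtColor(p["pixels"],cv2.COLOR_RGB2HSV);H,S,V=[hsv[...,i].astype(int) for i in range(3)]
    return {"g":(H>60)&(H<95)&(S>90),"y":(H>21)&(H<30)&(S>195)&(V>120),"r":((H<5)|(H>174))&(S>170)&(V>80)}[col].astype(float)
def fit(ps,items,q0):
    ms=[]
    for p in ps:
        for b,m in items:
            mm=m(p); g=hull(p,b,q0,1); roi=cv2.dilate((g>0).astype(np.uint8),np.ones((25,25)))
            ms.append((p,b,mm*roi))
    f=lambda q:sum(np.abs(hull(p,b,q)-m).sum() for p,b,m in ms)
    best=None
    for k in range(3):
        r=minimize(f,q0,method="Nelder-Mead",options=dict(initial_simplex=np.array(q0)+np.vstack([np.zeros(3),np.diag([.008,.008,.06])*(-1)**k]),xatol=1e-4,fatol=.2))
        q0=r.x
    return r.x,r.fun,[m.sum() for *_,m in ms]
E
python3 - <<'E'
from fit import *
for n in("top","scene"):
    p=imaging.grab_frame(n)
    print(n,-R.from_rotvec(np.ravel(p["rvec"])).as_matrix().T@np.ravel(p["tvec"]))
    print("hotel",fit([p],[(GREEN,lambda p:mask(p,"g")),(YEL,lambda p:mask(p,"y"))],[.535,.17,0]))
    print("red",fit([p],[(RED,lambda p:mask(p,"r"))],[.51,-.17,-.1]))
    tm=trace("hatch_grip",p)[0]["pixels"]
    print("hatch",fit([p],[(PAN,lambda p:tm.astype(float)),(RED,lambda p:mask(p,"r"))],[.51,-.17,-.1]))
E
```

```text
top [0.36627764 0.01807013 1.38107281]
hotel (array([ 0.54889882,  0.17370641, -0.03150058]), np.float64(162.03529411764706), [np.float64(1266.0), np.float64(665.0)])
red (array([ 0.51469347, -0.16693265, -0.12656865]), np.float64(71.95686274509805), [np.float64(185.0)])
hatch (array([ 0.51322739, -0.16910388, -0.20117991]), np.float64(166.4470588235294), [np.float64(3898.0), np.float64(185.0)])
scene [ 1.52881637 -0.0998951   1.0573829 ]
hotel (array([ 0.54710904,  0.17326198, -0.01491539]), np.float64(1102.3294117647058), [np.float64(87.0), np.float64(0.0)])
red (array([ 0.48965709, -0.16979803,  0.05523968]), np.float64(221.96470588235292), [np.float64(93.0)])
hatch (array([ 0.51612911, -0.16840835, -0.20551234]), np.float64(302.9137254901961), [np.float64(2236.0), np.float64(93.0)])
```

```bash
cat > go.py <<'E'
# usage: go.py x y z(grasp point, world) yaw pitch -> shift/turn for one call
from h import *
import sys
def goal(x,y,z,yaw,th):
    M=R.from_euler("ZY",[yaw,-th]).as_matrix(); hx,hy,hn=M.T
    Rt=np.array([hy,hx,-hn]).T; return np.array([x,y,z])-Rt[:,2]*.155,Rt
def state():
    s=sensors.sense();Rc=R.from_rotvec(s["eef_rot"]).as_matrix();return s,np.array(s["tool_pos"]),Rc
if __name__=="__main__":
    P,Rt=goal(*map(float,sys.argv[1:6]));s,p,Rc=state()
    print("shift",(Rc.T@(P-p)).round(4),"turn",(R.from_matrix(Rc.T@Rt).as_rotvec()/.5).round(3),"t",round(s["t"],2),"gp",(p+Rc[:,2]*.155).round(4),"F",s["wrist_force"].round(1))
E
python3 go.py 0.514 -0.168 0.24 -0.18 0
```

```text
shift [-0.5407 -0.5202  0.0097] turn [-0.     0.     2.852] t 1.5 gp [0.1676 0.4975 0.2497] F [ 0.1 -0.5 -0. ]
```

```bash
python3 -m inch '[[[-0.03,-0.029,0],[0,0,0.12],0],[[-0.06,-0.057,0],[0,0,0.24],0],[[-0.09,-0.086,0],[0,0,0.36],0],[[-0.12,-0.115,0],[0,0,0.48],0],[[-0.15,-0.144,0],[0,0,0.6],0],[[-0.18,-0.173,0],[0,0,0.72],0],[[-0.21,-0.2,0],[0,0,0.84],0],[[-0.23,-0.22,0],[0,0,0.95],0]]'; python3 go.py 0.514 -0.168 0.24 -0.18 0
```

```text
t: 2.17
tool_pos: [0.3161, 0.2132, 0.405]
eef_rot: [1.229, 2.889, 0.0]
wrist_force: [1.2, 0.6, -0.3]
finger_gap: 0.0853
gripper_force: 0.0
shift [-0.4118 -0.1218  0.0105] turn [0.003 0.002 1.893] t 2.17 gp [0.3163 0.2131 0.25  ] F [ 1.2  0.6 -0.3]
```

```bash
python3 -m inch '[[[-0.035,-0.01,0],[0,0,0.12],0],[[-0.07,-0.02,0],[0,0,0.24],0],[[-0.1,-0.03,0],[0,0,0.36],0],[[-0.13,-0.04,0],[0,0,0.48],0],[[-0.165,-0.05,0],[0,0,0.6],0],[[-0.2,-0.06,0],[0,0,0.72],0],[[-0.23,-0.07,0],[0,0,0.84],0],[[-0.26,-0.08,0],[0,0,0.95],0]]'; python3 go.py 0.514 -0.168 0.24 -0.18 0
```

```text
t: 2.83
tool_pos: [0.4396, -0.0284, 0.4048]
eef_rot: [1.874, 2.521, 0.001]
wrist_force: [0.7, 0.2, 0.4]
finger_gap: 0.0854
gripper_force: 0.0
shift [-0.1551  0.0311  0.0099] turn [0.001 0.    0.944] t 2.83 gp [ 0.4396 -0.0284  0.2498] F [0.7 0.2 0.4]
```

```bash
python3 -m inch '[[[-0.03,0.025,0.001],[0,0,0.12],0],[[-0.06,0.04,0.002],[0,0,0.24],0],[[-0.08,0.05,0.004],[0,0,0.36],0],[[-0.1,0.06,0.006],[0,0,0.48],0],[[-0.12,0.06,0.008],[0,0,0.6],0],[[-0.135,0.06,0.01],[0,0,0.72],0],[[-0.15,0.06,0.01],[0,0,0.84],0],[[-0.15,0.06,0.01],[0,0,0.94],0]]'; python3 go.py 0.514 -0.168 0.24 -0.18 0
python3 - <<'E'
from fit import *
p=imaging.grab_frame("wrist");save(p,"w1")
print("red",fit([p],[(RED,lambda p:mask(p,"r"))],[.514,-.168,-.18]))
t=trace("hatch_grip",p);print([(a["conf"],a["uv"],a["pixels"].sum()) for a in t])
if t:
    tm=t[0]["pixels"].astype(float)
    print("hatch",fit([p],[(PAN,lambda p:tm),(RED,lambda p:mask(p,"r"))],[.514,-.168,-.18]))
E
```

```text
t: 3.5
tool_pos: [0.5409, -0.155, 0.3938]
eef_rot: [2.411, 2.013, -0.002]
wrist_force: [0.1, -0.2, -0.3]
finger_gap: 0.0854
gripper_force: 0.0
shift [-0.0176 -0.0241 -0.0012] turn [-0.001  0.002  0.001] t 3.5 gp [ 0.5408 -0.1552  0.2388] F [ 0.1 -0.2 -0.3]
red (array([ 0.51560821, -0.17010732, -0.23928935]), np.float64(168.05098039215684), [np.float64(1101.0)])
[(0.63, [260.2, 198.8], np.int64(19218))]
hatch (array([ 0.51527418, -0.16879551, -0.20535636]), np.float64(427.3058823529412), [np.float64(19218.0), np.float64(1101.0)])
```

View pics/w1.png

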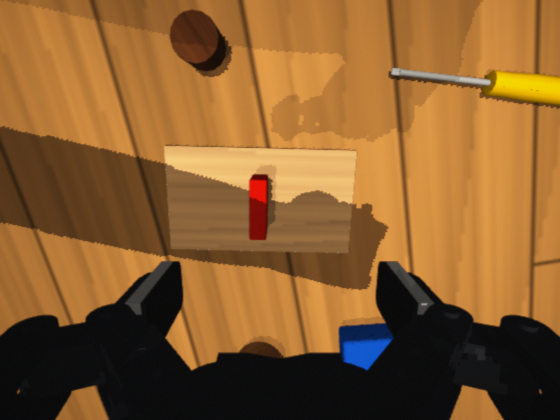

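```bash
python3 go.py 0.5153 -0.169 0.033 -0.205 0
```

```text
shift [-0.0199 -0.0218  0.2063] turn [-0.002 -0.001  0.06 ] t 3.6 gp [ 0.5402 -0.1532  0.2393] F [ 0.  -0.5 -0.1]
```

```bash
python3 -m inch '[[[-0.01,-0.011,0.03],[0,0,0.06],0],[[-0.02,-0.022,0.06],[0,0,0.06],0],[[-0.02,-0.022,0.095],[0,0,0.06],0],[[-0.02,-0.022,0.12],[0,0,0.06],0],[[-0.02,-0.022,0.14],[0,0,0.06],0],[[-0.02,-0.022,0.14],[0,0,0.06],0],[[-0.02,-0.022,0.14],[0,0,0.06],0],[[-0.02,-0.022,0.14],[0,0,0.06],0]]'; python3 go.py 0.5153 -0.169 0.033 -0.205 0
python3 - <<'E'
from fit import *
p=imaging.grab_frame("wrist");save(p,"w2")
print("red",fit([p],[(RED,lambda p:mask(p,"r"))],[.515,-.169,-.205]))
E
```

```text
t: 4.27
tool_pos: [0.5157, -0.1684, 0.2564]
eef_rot: [2.433, 1.984, 0.002]
wrist_force: [0.1, 0.1, 0.1]
finger_gap: 0.0852
gripper_force: 0.0
shift [-0.0007 -0.0004  0.0684] turn [0.005 0.001 0.004] t 4.27 gp [ 0.516  -0.1685  0.1014] F [0.1 0.1 0.1]
red (array([ 0.5156736 , -0.17059536, -0.19917097]), np.float64(335.6156862745098), [np.float64(3153.0)])
```

View pics/w2.png

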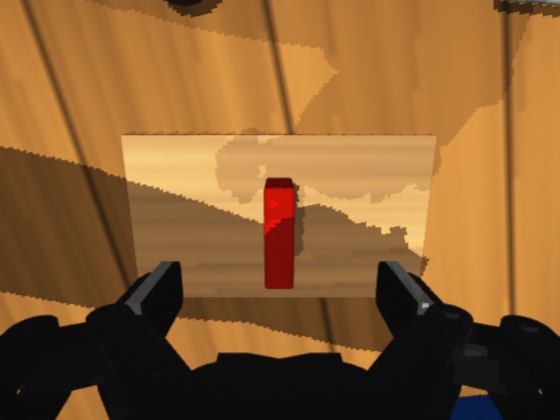

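```bash
python3 -m inch '[[[-0.002,0,0.03],[0,0,0],0],[[-0.002,0,0.055],[0,0,0],0],[[-0.002,0,0.068],[0,0,0],0],[[-0.002,0,0.068],[0,0,0],0.4],[[-0.002,0,0.068],[0,0,0],0.8],[[-0.002,0,0.068],[0,0,0],1],[[-0.002,0,0.068],[0,0,0],1],[[-0.002,0,0.068],[0,0,0],1]]' 70; python3 go.py 0.5153 -0.169 0.033 -0.205 0
```

```text
t: 4.98
tool_pos: [0.5157, -0.1708, 0.1889]
eef_rot: [2.433, 1.982, 0.003]
wrist_force: [0.8, -0.5, -0.5]
finger_gap: 0.0259
gripper_force: 0.0
shift [ 0.0017 -0.0008  0.0009] turn [0.008 0.002 0.002] t 4.98 gp [ 0.5163 -0.1711  0.0339] F [ 0.8 -0.5 -0.5]
```

```bash
python3 -m inch '[[[0,0,0],[0,0,0],1],[[0,0,0],[0,0,0],1],[[0,0,0],[0,0,0],1],[[0,0,0],[0,0,0],1],[[0,0,-0.01],[0,0,0],1],[[0,0,-0.03],[0,0,0],1],[[0,0,-0.055],[0,0,0],1],[[0,0,-0.08],[0,0,0],1]]' 70; python3 go.py 0.535 0.17 0.22 -0.025 0.26
```

```text
t: 5.65
tool_pos: [0.5138, -0.1699, 0.2661]
eef_rot: [-2.433, -1.981, 0.003]
wrist_force: [1.2, -0.3, -2.6]
finger_gap: 0.0167
gripper_force: 68.9
shift [ 0.3302 -0.0877 -0.103 ] turn [-0.527  0.044 -0.356] t 5.65 gp [ 0.5132 -0.1696  0.1111] F [ 1.2 -0.3 -2.6]
```

```bash
python3 -m inch '[[[0.01,0,-0.02],[0,0,-0.05],1],[[0.035,-0.006,-0.045],[0,0,-0.1],1],[[0.065,-0.012,-0.07],[0,0,-0.15],1],[[0.095,-0.02,-0.1],[0,0,-0.2],1],[[0.12,-0.027,-0.12],[0,0,-0.25],1],[[0.14,-0.033,-0.14],[0,0,-0.3],1],[[0.15,-0.036,-0.14],[0,0,-0.34],1],[[0.15,-0.036,-0.14],[0,0,-0.34],1]]'
python3 - <<'E'
from fit import *
p=imaging.grab_frame("wrist");save(p,"w3")
t=imaging.grab_frame("top")
I=[(GREEN,lambda p:mask(p,"g")),(YEL,lambda p:mask(p,"y"))]
for q in([p],[t]): print("hotel",fit(q,I,[.549,.1737,-.03]))
E
python3 go.py 0.535 0.17 0.22 -0.025 0.26
```

```text
t: 6.32
tool_pos: [0.5098, -0.0145, 0.4076]
eef_rot: [2.254, 2.187, 0.002]
wrist_force: [0.3, 0.4, -2.1]
finger_gap: 0.0171
gripper_force: 69.2
hotel (array([ 0.54988258,  0.17486877, -0.02759895]), np.float64(660.8), [np.float64(4112.0), np.float64(1927.0)])
hotel (array([ 0.54873377,  0.17378788, -0.02943609]), np.float64(161.3764705882353), [np.float64(1264.0), np.float64(673.0)])
shift [ 0.1869 -0.0207  0.0349] turn [-0.526  0.004 -0.018] t 6.42 gp [ 0.5092 -0.0166  0.2497] F [-0.3 -1.  -3.5]
```

View pics/w3.png

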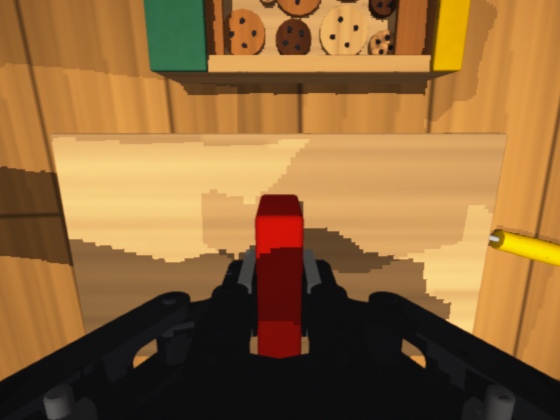

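```bash
cat > goh.py <<'E'
# goh.py xb zb theta [y=0] (mm, mm, rad): hatch low-end bottom corner in hotel frame -> one-call shift/turn ; also current
from go import *
H=np.array([.5493,.1743]);PSI=-.0285;G=.0335
def pose(xb,zb,th,y=0):
    xb,zb,y=xb/1e3,zb/1e3,y/1e3
    x=xb+.105*np.cos(th)-G*np.sin(th);z=zb+.105*np.sin(th)+G*np.cos(th)
    c,s=np.cos(PSI),np.sin(PSI)
    return goal(H[0]+c*x-s*y,H[1]+s*x+c*y,z,PSI,th)
def cur():
    s,p,Rc=state();g=p+Rc[:,2]*.155;hx=Rc[:,1];n=-Rc[:,2]
    b=g-n*G;lo=b-.105*hx;hi=b+.105*hx
    c,s_=np.cos(PSI),np.sin(PSI);W=np.array([[c,s_,0],[-s_,c,0],[0,0,1]])
    f=lambda v:(W@(v-np.array([*H,0]))*1e3).round(1)
    print("lo",f(lo),"hi",f(hi),"th",np.arcsin(hx[2]).round(4),"yaw",(np.arctan2(hx[1],hx[0])-PSI).round(4),"t",round(s["t"],2),"Fhotel",(W@s["wrist_force"]).round(1),"T",(W@s["wrist_torque"]).round(2))
    return s,p,Rc
if __name__=="__main__":
    s,p,Rc=cur()
    if len(sys.argv)>1:
        P,Rt=pose(*map(float,sys.argv[1:]))
        print("shift",(Rc.T@(P-p)).round(4),"turn",(R.from_matrix(Rc.T@Rt).as_rotvec()/.5).round(3))
E
python3 goh.py -85 120 0.26
```

```text
lo [-139.8 -191.4  216.6] hi [  70.2 -192.6  215.9] th -0.003 yaw -0.0055 t 6.42 Fhotel [-0.3 -1.  -3.5] T [-0.    0.02 -0.  ]
shift [0.1919 0.0014 0.0754] turn [-0.526  0.003 -0.011]
```

```bash
python3 -m inch '[[[0.03,0,0],[-0.1,0,0],1],[[0.06,0,0],[-0.2,0,0],1],[[0.095,0,0],[-0.3,0,-0.01],1],[[0.13,0,0],[-0.4,0,-0.01],1],[[0.16,0.001,0.02],[-0.5,0.003,-0.011],1],[[0.18,0.001,0.04],[-0.526,0.003,-0.011],1],[[0.192,0.001,0.06],[-0.526,0.003,-0.011],1],[[0.192,0.001,0.075],[-0.526,0.003,-0.011],1]]'
python3 - <<'E'
from h import *
p=imaging.grab_frame("wrist");save(p,"w4")
E
python3 goh.py -85 67 0.26
```

```text
t: 7.08
tool_pos: [0.5161, 0.1762, 0.3263]
eef_rot: [2.112, 2.055, 0.263]
wrist_force: [-0.8, -0.4, -2.5]
finger_gap: 0.0172
gripper_force: 69.0
lo [-89.6  -1.  113.9] hi [114.   -0.8 165.6] th 0.2488 yaw 0.0009 t 7.13 Fhotel [-1.3 -0.4 -6.4] T [-0.07  0.56  0.03]
shift [ 0.0004 -0.0092  0.0454] turn [-0.022  0.006  0.002]
```

View pics/w4.png

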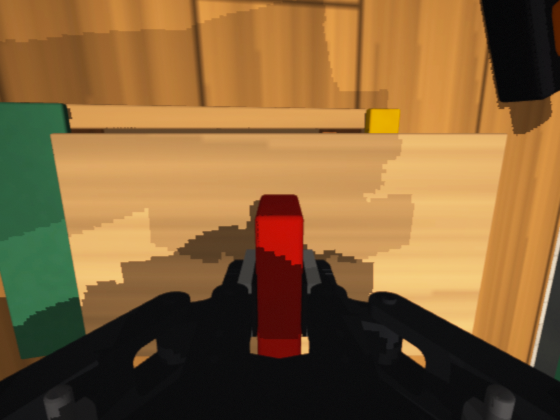

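```bash
python3 -m inch '[[[0,-0.004,0.005],[-0.01,0,0],1],[[0,-0.005,0.012],[-0.02,0,0],1],[[0,-0.005,0.02],[-0.02,0,0],1],[[0,-0.005,0.025],[-0.02,0,0],1],[[0,-0.005,0.025],[-0.02,0,0],1],[[0,-0.005,0.025],[-0.02,0,0],1],[[0,-0.005,0.025],[-0.02,0,0],1],[[0,-0.005,0.025],[-0.02,0,0],1]]';python3 goh.py -85 67 0.26
```

```text
t: 7.8
tool_pos: [0.5194, 0.1756, 0.3072]
eef_rot: [2.103, 2.043, 0.284]
wrist_force: [0.2, -0.6, -1.9]
finger_gap: 0.017
gripper_force: 69.1
lo [-79.8   0.7  97.3] hi [122.3   0.6 154.3] th 0.2746 yaw -0.0004 t 7.8 Fhotel [ 0.2 -0.6 -1.9] T [ 0.04  0.41 -0.03]
shift [-0.0005 -0.0104  0.0293] turn [ 0.029 -0.002 -0.001]
```

```bash
python3 -m inch '[[[0,-0.003,0.006],[0.01,0,0],1],[[0,-0.006,0.013],[0.029,0,0],1],[[0,-0.01,0.02],[0.029,0,0],1],[[0,-0.01,0.026],[0.029,0,0],1],[[0,-0.01,0.029],[0.029,0,0],1],[[0,-0.01,0.029],[0.029,0,0],1],[[0,-0.01,0.029],[0.029,0,0],1],[[0,-0.01,0.029],[0.029,0,0],1]]';python3 goh.py -100 65 0.26
python3 - <<'E'
from h import *
a=imaging.grab_frame("wrist");b=imaging.grab_frame("scene")
for p in(a,b): p["pixels"]=p["pixels"]
A=a["pixels"][60:420,0:200];B=b["pixels"][150:270,260:390]
A=cv2.resize(A,(333,600));B=cv2.resize(B,(440,406),interpolation=cv2.INTER_CUBIC);B=np.vstack([B,np.zeros((194,440,3),np.uint8)])
save({"pixels":np.hstack([A,B])},"c5")
E
```

```text
t: 8.47
tool_pos: [0.5175, 0.1757, 0.276]
eef_rot: [2.112, 2.052, 0.268]
wrist_force: [0.1, 0.2, -3.0]
finger_gap: 0.0167
gripper_force: 69.0
lo [-85.    0.7  66.8] hi [118.    0.7 120.7] th 0.2592 yaw -0.0002 t 8.47 Fhotel [ 0.1  0.2 -3. ] T [0.04 0.34 0.02]
shift [-0.0005 -0.0151 -0.0021] turn [-0.002 -0.002 -0.   ]
```

View pics/c5.png

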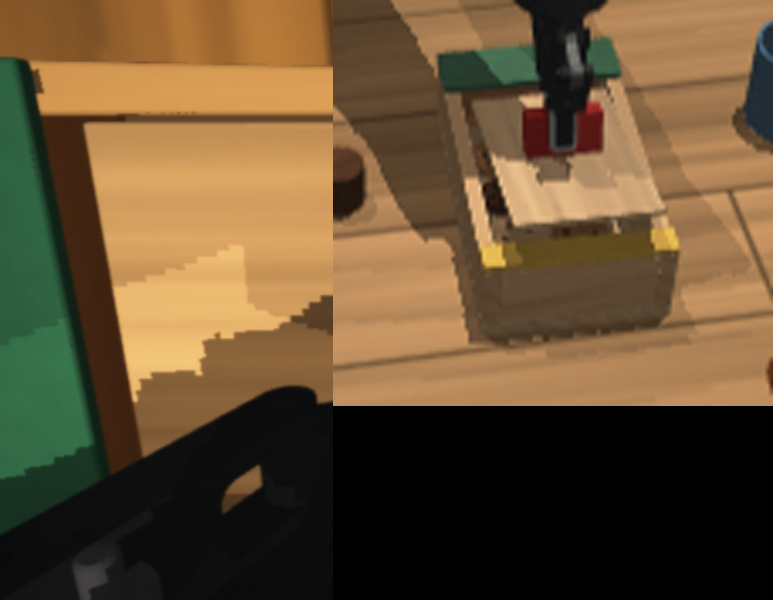

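```bash
python3 -m inch '[[[0,-0.003,0],[0,0,0],1],[[0,-0.006,0],[0,0,0],1],[[0,-0.009,-0.001],[0,0,0],1],[[0,-0.012,-0.002],[0,0,0],1],[[0,-0.015,-0.002],[0,0,0],1],[[0,-0.015,-0.002],[0,0,0],1],[[0,-0.015,-0.002],[0,0,0],1],[[0,-0.015,-0.002],[0,0,0],1]]';python3 goh.py -100 57 0.26
```

```text
t: 9.23
tool_pos: [0.5022, 0.1761, 0.2738]
eef_rot: [2.112, 2.052, 0.268]
wrist_force: [-0.1, -0.0, -2.5]
finger_gap: 0.0171
gripper_force: 69.0
lo [-100.4    0.6   64.7] hi [102.7   0.6 118.4] th 0.2588 yaw -0.0 t 9.23 Fhotel [-0.1 -0.  -2.5] T [-0.02  0.41 -0.02]
shift [-0.0005 -0.0019  0.0074] turn [-0.002 -0.002 -0.   ]
```

```bash
cat > guard.py <<'E'
# guard.py axis limit : fail when |F_hotel[axis]-base|>limit ; base z -2.5
from goh import *
s,p,Rc=cur();f=s["wrist_force"]-np.array([0,0,-2.5]);c,q=np.cos(PSI),np.sin(PSI)
f=[c*f[0]+q*f[1],-q*f[0]+c*f[1],f[2]]
sys.exit(int(max(abs(np.array(f)))>float(sys.argv[1])))
E
Q=">/dev/null"
python3 -m inch '[[[0,0,0.001],[0,0,0],1],[[0,-0.0005,0.002],[0,0,0],1],[[0,-0.001,0.003],[0,0,0],1],[[0,-0.001,0.004],[0,0,0],1],[[0,-0.0013,0.005],[0,0,0],1],[[0,-0.0016,0.006],[0,0,0],1],[[0,-0.0016,0.006],[0,0,0],1],[[0,-0.0016,0.006],[0,0,0],1]]' >/dev/null; python3 guard.py 3 && 
python3 -m inch '[[[0,0,0.0005],[0,0,0],1],[[0,0,0.001],[0,0,0],1],[[0,-0.0003,0.0015],[0,0,0],1],[[0,-0.0006,0.002],[0,0,0],1],[[0,-0.0006,0.0025],[0,0,0],1],[[0,-0.0008,0.003],[0,0,0],1],[[0,-0.0008,0.003],[0,0,0],1],[[0,-0.0008,0.003],[0,0,0],1]]' >/dev/null; python3 guard.py 3 && 
python3 -m inch '[[[0,0,0.0005],[0,0,0],1],[[0,0,0.001],[0,0,0],1],[[0,-0.0003,0.0015],[0,0,0],1],[[0,-0.0006,0.002],[0,0,0],1],[[0,-0.0006,0.0025],[0,0,0],1],[[0,-0.0008,0.003],[0,0,0],1],[[0,-0.0008,0.003],[0,0,0],1],[[0,-0.0008,0.003],[0,0,0],1]]' >/dev/null; python3 guard.py 3
```

```text
lo [-100.5    0.6   58.3] hi [102.5   0.6 112. ] th 0.2583 yaw -0.0 t 9.9 Fhotel [-0.2  0.8 -2.7] T [-0.    0.41 -0.04]
lo [-100.5    0.6   55.3] hi [102.6   0.6 109. ] th 0.2584 yaw -0.0001 t 10.57 Fhotel [-0.1 -0.7 -2. ] T [0.05 0.37 0.01]
lo [-100.3    0.7   52.8] hi [102.7   0.7 106.6] th 0.259 yaw -0.0001 t 11.23 Fhotel [-1.7  0.4  1.4] T [-0.12  0.86  0.03]
```

```bash
python3 goh.py -124 54.5 0.26
```

```text
lo [-100.3    0.7   52.8] hi [102.7   0.7 106.6] th 0.259 yaw -0.0001 t 11.23 Fhotel [-1.7  0.4  1.4] T [-0.12  0.86  0.03]
shift [-0.0005 -0.0227 -0.0078] turn [-0.002 -0.002 -0.   ]
```

```bash
python3 -m inch '[[[0,0,-0.002],[0,0,0],1],[[0,-0.004,-0.0034],[0,0,0],1],[[0,-0.008,-0.0046],[0,0,0],1],[[0,-0.012,-0.0058],[0,0,0],1],[[0,-0.016,-0.0068],[0,0,0],1],[[0,-0.02,-0.0078],[0,0,0],1],[[0,-0.0225,-0.0083],[0,0,0],1],[[0,-0.0225,-0.0083],[0,0,0],1]]' >/dev/null;python3 goh.py -124 54.5 0.15
```

```text
lo [-125.1    0.6   54.3] hi [ 77.9   0.7 107.9] th 0.258 yaw 0.0003 t 11.9 Fhotel [-0.2 -0.1 -1.6] T [-0.06  0.38 -0.  ]
shift [-0.0005  0.0208  0.0125] turn [ 0.216 -0.002  0.001]
```

```bash
python3 -m inch '[[[0,0.0035,0.002],[0.036,0,0],1],[[0,0.007,0.004],[0.072,0,0],1],[[0,0.0105,0.006],[0.108,0,0],1],[[0,0.014,0.008],[0.144,0,0],1],[[0,0.0175,0.01],[0.18,0,0],1],[[0,0.021,0.0125],[0.216,0,0],1],[[0,0.021,0.0125],[0.216,0,0],1],[[0,0.021,0.0125],[0.216,0,0],1]]' >/dev/null;python3 goh.py -124 54.5 0.02
```

```text
lo [-122.8    0.5   54.5] hi [84.9  0.5 85.7] th 0.1495 yaw -0.0003 t 12.57 Fhotel [-0.2  0.3 -1.5] T [-0.02  0.24 -0.01]
shift [-0.0004  0.0223  0.0149] turn [ 0.259 -0.001 -0.001]
```

```bash
python3 -m inch '[[[0,0.0037,0.0025],[0.043,0,0],1],[[0,0.0075,0.005],[0.086,0,0],1],[[0,0.011,0.0075],[0.13,0,0],1],[[0,0.015,0.01],[0.173,0,0],1],[[0,0.0185,0.0125],[0.216,0,0],1],[[0,0.022,0.0149],[0.259,0,0],1],[[0,0.022,0.0149],[0.259,0,0],1],[[0,0.022,0.0149],[0.259,0,0],1]]' >/dev/null;python3 goh.py -124 54 0.0
```

```text
lo [-124.3    0.6   54.5] hi [85.6  0.5 58.7] th 0.02 yaw -0.0002 t 13.23 Fhotel [-0.2  1.2 -1.5] T [-0.01  0.03 -0.01]
shift [-0.0004  0.0041  0.0026] turn [ 0.04  -0.001 -0.   ]
```

Past the yellow lip with no contact. Now level, then lower by feel.

```bash
python3 -m inch '[[[0,0.001,0.0007],[0.01,0,0],1],[[0,0.002,0.0014],[0.02,0,0],1],[[0,0.003,0.002],[0.03,0,0],1],[[0,0.004,0.0026],[0.04,0,0],1],[[0,0.004,0.0026],[0.04,0,0],1],[[0,0.004,0.0026],[0.04,0,0],1],[[0,0.004,0.0026],[0.04,0,0],1],[[0,0.004,0.0026],[0.04,0,0],1]]' >/dev/null;python3 guard.py 3 && python3 -m inch '[[[0,0,0.0003],[0,0,0],1],[[0,0,0.0006],[0,0,0],1],[[0,0,0.0009],[0,0,0],1],[[0,0,0.001],[0,0,0],1],[[0,0,0.001],[0,0,0],1],[[0,0,0.001],[0,0,0],1],[[0,0,0.001],[0,0,0],1],[[0,0,0.001],[0,0,0],1]]' >/dev/null;python3 guard.py 3 && python3 -m inch '[[[0,0,0.0003],[0,0,0],1],[[0,0,0.0005],[0,0,0],1],[[0,0,0.0005],[0,0,0],1],[[0,0,0.0005],[0,0,0],1],[[0,0,0.0005],[0,0,0],1],[[0,0,0.0005],[0,0,0],1],[[0,0,0.0005],[0,0,0],1],[[0,0,0.0005],[0,0,0],1]]' >/dev/null;python3 guard.py 3
```

```text
lo [-124.3    0.6   54.4] hi [85.7  0.7 54.6] th 0.0012 yaw 0.0002 t 13.9 Fhotel [-0.1  0.3 -2.2] T [-0.04 -0.02 -0.  ]
lo [-124.2    0.6   53.4] hi [85.8  0.7 53.6] th 0.0011 yaw 0.0001 t 14.57 Fhotel [-0.5  0.1 -1.3] T [ 0.03  0.01 -0.04]
lo [-124.2    0.7   53.2] hi [85.8  0.7 53.5] th 0.0013 yaw 0.0001 t 15.23 Fhotel [-2.7 -0.4  3. ] T [-0.09  0.44 -0.  ]
```

```bash
python3 -m inch '[[[0,0.001,-0.0002],[0,0,0],1],[[0,0.003,-0.0003],[0,0,0],1],[[0,0.005,-0.0003],[0,0,0],1],[[0,0.007,-0.0003],[0,0,0],1],[[0,0.009,-0.0003],[0,0,0],1],[[0,0.01,-0.0003],[0,0,0],1],[[0,0.01,-0.0003],[0,0,0],1],[[0,0.01,-0.0003],[0,0,0],1]]' >/dev/null;python3 guard.py 6 && python3 -m inch '[[[0,0.001,0],[0,0,0],1],[[0,0.002,0],[0,0,0],1],[[0,0.003,0],[0,0,0],1],[[0,0.004,0],[0,0,0],1],[[0,0.005,0],[0,0,0],1],[[0,0.005,0],[0,0,0],1],[[0,0.005,0],[0,0,0],1],[[0,0.005,0],[0,0,0],1]]' >/dev/null;python3 guard.py 6
```

```text
lo [-113.9    0.7   53.2] hi [96.1  0.7 53.5] th 0.0014 yaw 0.0001 t 15.9 Fhotel [-2.5  0.8  4.4] T [-0.11  0.66 -0.  ]
lo [-113.9    0.7   53.2] hi [96.1  0.7 53.5] th 0.0014 yaw 0.0001 t 15.9 Fhotel [-2.5  0.8  4.4] T [-0.11  0.66 -0.  ]
```

```bash
python3 -m inch '[[[0,0.001,-0.0003],[0,0,0],1],[[0,0.002,-0.0004],[0,0,0],1],[[0,0.003,-0.0004],[0,0,0],1],[[0,0.004,-0.0004],[0,0,0],1],[[0,0.005,-0.0004],[0,0,0],1],[[0,0.006,-0.0004],[0,0,0],1],[[0,0.006,-0.0004],[0,0,0],1],[[0,0.006,-0.0004],[0,0,0],1]]' >/dev/null;python3 guard.py 6 && python3 -m inch '[[[0,0.0005,0],[0,0,0],1],[[0,0.001,0],[0,0,0],1],[[0,0.001,0],[0,0,0],1],[[0,0.001,0],[0,0,0],1],[[0,0.001,0],[0,0,0],1],[[0,0.001,0],[0,0,0],1],[[0,0.001,0],[0,0,0],1],[[0,0.001,0],[0,0,0],1]]' >/dev/null;python3 guard.py 6
```

```text
lo [-107.9    0.6   53.3] hi [102.1   0.5  53.6] th 0.0015 yaw -0.0001 t 16.57 Fhotel [-2.2 -0.1  0.8] T [-0.09  0.25 -0.02]
lo [-107.1    0.6   53.3] hi [102.9   0.6  53.6] th 0.0012 yaw 0.0001 t 17.23 Fhotel [ 0.3 -1.5 -1.7] T [-0.12 -0.1  -0.05]
```

```bash
for i in 1; do :; done
python3 -m inch '[[[0,0.0005,0],[0,0,0],1],[[0,0.001,0],[0,0,0],1],[[0,0.001,0],[0,0,0],1],[[0,0.001,0],[0,0,0],1],[[0,0.001,0],[0,0,0],1],[[0,0.001,0],[0,0,0],1],[[0,0.001,0],[0,0,0],1],[[0,0.001,0],[0,0,0],1]]' >/dev/null;python3 guard.py 4.5 && python3 -m inch '[[[0,0.0005,0],[0,0,0],1],[[0,0.001,0],[0,0,0],1],[[0,0.001,0],[0,0,0],1],[[0,0.001,0],[0,0,0],1],[[0,0.001,0],[0,0,0],1],[[0,0.001,0],[0,0,0],1],[[0,0.001,0],[0,0,0],1],[[0,0.001,0],[0,0,0],1]]' >/dev/null;python3 guard.py 4.5 && python3 -m inch '[[[0,0.0005,0],[0,0,0],1],[[0,0.001,0],[0,0,0],1],[[0,0.001,0],[0,0,0],1],[[0,0.001,0],[0,0,0],1],[[0,0.001,0],[0,0,0],1],[[0,0.001,0],[0,0,0],1],[[0,0.001,0],[0,0,0],1],[[0,0.001,0],[0,0,0],1]]' >/dev/null;python3 guard.py 4.5 && python3 -m inch '[[[0,0.0005,0],[0,0,0],1],[[0,0.001,0],[0,0,0],1],[[0,0.001,0],[0,0,0],1],[[0,0.001,0],[0,0,0],1],[[0,0.001,0],[0,0,0],1],[[0,0.001,0],[0,0,0],1],[[0,0.001,0],[0,0,0],1],[[0,0.001,0],[0,0,0],1]]' >/dev/null;python3 guard.py 4.5
```

```text
lo [-106.3    0.6   53.5] hi [103.7   0.7  53.6] th 0.0008 yaw 0.0002 t 17.9 Fhotel [ 0.6  0.3 -1.6] T [-0.01  0.03  0.02]
lo [-105.3    0.6   53.6] hi [104.7   0.7  53.8] th 0.001 yaw 0.0001 t 18.57 Fhotel [ 0.2 -0.5 -2.3] T [ 0.01 -0.02 -0.05]
lo [-104.3    0.6   53.5] hi [105.7   0.6  53.8] th 0.001 yaw 0.0001 t 19.23 Fhotel [-0.2 -0.8 -2. ] T [-0.05 -0.04  0.01]
lo [-104.     0.7   53.6] hi [106.    0.8  53.6] th -0.0004 yaw 0.0003 t 19.9 Fhotel [-4.6  1.   0.4] T [ 0.06  0.87 -0.04]
```

```bash
python3 -m inch '[[[0,0,0.0002],[0,0,0],1],[[0,0,0.0004],[0,0,0],1],[[0,0,0.0006],[0,0,0],1],[[0,0,0.0006],[0,0,0],1],[[0,0.0003,0.0006],[0,0,0],1],[[0,0.0003,0.0006],[0,0,0],1],[[0,0.0003,0.0006],[0,0,0],1],[[0,0.0003,0.0006],[0,0,0],1]]' >/dev/null;python3 guard.py 6
```

```text
lo [-104.     0.7   53.5] hi [106.    0.8  53.3] th -0.0007 yaw 0.0004 t 20.57 Fhotel [-6.5 -0.1  3.4] T [-0.01  1.12 -0.11]
```

```bash
python3 -m inch '[[[0,0,0],[0,0,0],0.8],[[0,0,0],[0,0,0],0.6],[[0,0,0],[0,0,0],0.5],[[0,0,0],[0,0,0],0.4],[[0,0,0],[0,0,0],0.4],[[0,0,0],[0,0,0],0.4],[[0,0,0],[0,0,0],0.4],[[0,0,0],[0,0,0],0.4]]';python3 goh.py; python3 -m inch '[[[0,0,-0.01],[0,0,0],0.4],[[0,0,-0.03],[0,0,0],0.4],[[0,0,-0.06],[0,0,0],0.4],[[0,0,-0.09],[0,0,0],0.4],[[0,0,-0.12],[0,0,0],0.4],[[0,0,-0.14],[0,0,0],0.4],[[0,0,-0.14],[0,0,0],0.4],[[0,0,-0.14],[0,0,0],0.4]]'
python3 - <<'E'
from fit import *
a=imaging.grab_frame("wrist");b=imaging.grab_frame("top");c=imaging.grab_frame("scene")
B=cv2.resize(b["pixels"][165:295,165:255],(360,520),interpolation=cv2.INTER_CUBIC);A=cv2.resize(a["pixels"],(440,330));C=cv2.resize(c["pixels"][150:230,270:380],(261,190))
r=np.zeros((520,440,3),np.uint8);r[:330]=A;r[330:,:261]=C
save({"pixels":np.hstack([B,r])},"c6")
Rb=RED+[0,0,.0532]
for p in(a,b): print("red",fit([p],[(Rb,lambda p:mask(p,"r"))],[.549,.174,-.03]))
for p in(a,b): print("hotel",fit([p],[(GREEN,lambda p:mask(p,"g")),(YEL,lambda p:mask(p,"y"))],[.549,.174,-.03]))
E
```

```text
t: 21.23
tool_pos: [0.5513, 0.1747, 0.2416]
eef_rot: [2.252, 2.189, 0.002]
wrist_force: [0.7, -0.4, 0.4]
finger_gap: 0.0511
gripper_force: 0.0
lo [-102.7    0.6   53. ] hi [107.3   0.6  53.2] th 0.0014 yaw 0.0001 t 21.23 Fhotel [ 0.7 -0.4  0.4] T [-0.05  0.03 -0.  ]
t: 21.9
tool_pos: [0.5515, 0.1747, 0.3844]
eef_rot: [2.25, 2.188, 0.009]
wrist_force: [-0.1, -0.5, -0.5]
finger_gap: 0.0514
gripper_force: 0.0
red (array([ 0.55007626,  0.17585378, -0.04088201]), np.float64(182.36862745098037), [np.float64(1653.0)])
red (array([ 0.54707188,  0.17038107, -0.01650068]), np.float64(151.156862745098), [np.float64(124.0)])
hotel (array([ 0.55004692,  0.17309545, -0.02736608]), np.float64(1582.1960784313724), [np.float64(10021.0), np.float64(4804.0)])
hotel (array([ 0.54851243,  0.17014486, -0.03012445]), np.float64(1270.1607843137253), [np.float64(412.0), np.float64(403.0)])
```

View pics/c6.png

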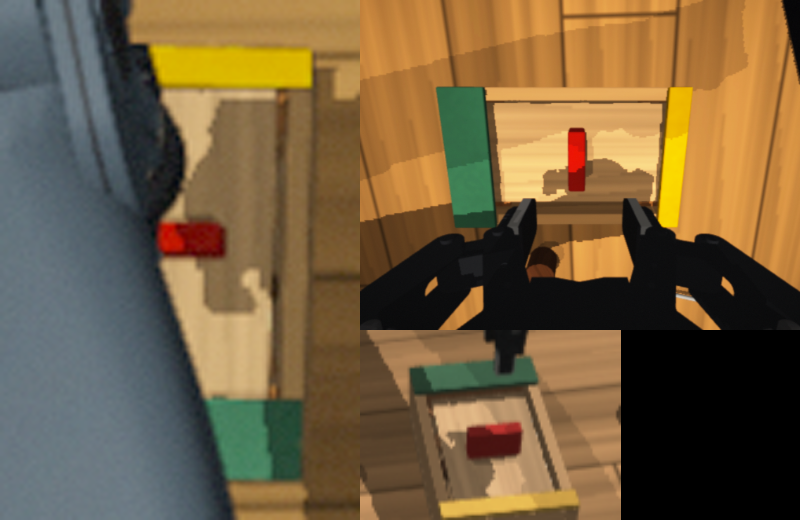

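```bash
python3 -c "
from station import job_done
print(job_done())"
```

```text
the job is handed in; nothing more can be done
None
```

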